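# Switch on the slide-wash line in start-up order

## Task

Switch on the slide-wash line: with the fingertips, gently press the round key (pump) down until it is home and stays there, then the square key (stirrer), then the long bar key (lamp), in that order. Leave the cross-shaped key (drain) up. Only press: do not lift, slide or tip the loose switch boxes, and do not disturb the cups, bottles and carton standing among them.

Things in the scene. Friction and masses are not known exactly. Their poses are not given: they have to be found in the camera images.
- round_key (a joint): How far the key on the round-key box is pressed, m: 0 up, 0.009 fully home. It has no return spring: about 3 N moves it down and it stays where it is left; once it is home the cap gives a further 7 mm on an over-travel spring (4 N, rising 2.5 N per mm), from which it comes back. Below 0.003 it is up (off); above 0.005 it is latched (on). A force over 25 N damages it.
- round_key_top (a point): Centre of the flat top of the key (moves with it). The key is black, flat-topped: round disc, 34 mm across. While up, its top is 66 mm above the worktop and 16 mm above the box's top face; fully home it stands 7 mm above that face.
- round_box: White switch box with rubber feet, 60 x 60 x 50 mm, 0.55 to 0.9 kg, standing loose on the worktop; carries the round key at the centre of its top. Origin at the centre of its underside; z up, x and y along its sides. The four boxes differ only in the shape of the key; they stand in any order, three behind a fixed rack of tubes (up to 140 mm tall) and one to the right of it; a tall fixed analyser stands to their left, a monitor behind them.
- square_key (a joint): How far the key on the square-key box is pressed, m: 0 up, 0.009 fully home. It has no return spring: about 3 N moves it down and it stays where it is left; once it is home the cap gives a further 7 mm on an over-travel spring (4 N, rising 2.5 N per mm), from which it comes back. Below 0.003 it is up (off); above 0.005 it is latched (on). A force over 25 N damages it.
- square_key_top (a point): Centre of the flat top of the key (moves with it). The key is black, flat-topped: square, 31 x 31 mm. While up, its top is 66 mm above the worktop and 16 mm above the box's top face; fully home it stands 7 mm above that face.
- square_box: White switch box with rubber feet, 60 x 60 x 50 mm, 0.55 to 0.9 kg, standing loose on the worktop; carries the square key at the centre of its top. Origin at the centre of its underside; z up, x and y along its sides. The four boxes differ only in the shape of the key; they stand in any order, three behind a fixed rack of tubes (up to 140 mm tall) and one to the right of it; a tall fixed analyser stands to their left, a monitor behind them.
- bar_key (a joint): How far the key on the bar-key box is pressed, m: 0 up, 0.009 fully home. It has no return spring: about 3 N moves it down and it stays where it is left; once it is home the cap gives a further 7 mm on an over-travel spring (4 N, rising 2.5 N per mm), from which it comes back. Below 0.003 it is up (off); above 0.005 it is latched (on). A force over 25 N damages it.
- bar_key_top (a point): Centre of the flat top of the key (moves with it). The key is black, flat-topped: long narrow bar, 16 mm along the box's x and 42 mm along its y. While up, its top is 66 mm above the worktop and 16 mm above the box's top face; fully home it stands 7 mm above that face.
- bar_box: White switch box with rubber feet, 60 x 60 x 50 mm, 0.55 to 0.9 kg, standing loose on the worktop; carries the bar key at the centre of its top. Origin at the centre of its underside; z up, x and y along its sides. The four boxes differ only in the shape of the key; they stand in any order, three behind a fixed rack of tubes (up to 140 mm tall) and one to the right of it; a tall fixed analyser stands to their left, a monitor behind them.
- cross_key (a joint): How far the key on the cross-key box is pressed, m: 0 up, 0.009 fully home. It has no return spring: about 3 N moves it down and it stays where it is left; once it is home the cap gives a further 7 mm on an over-travel spring (4 N, rising 2.5 N per mm), from which it comes back. Below 0.003 it is up (off); above 0.005 it is latched (on). A force over 25 N damages it.
- cross_key_top (a point): Centre of the flat top of the key (moves with it). The key is black, flat-topped: plus-shaped cross, 40 mm across with arms 12 mm wide. While up, its top is 66 mm above the worktop and 16 mm above the box's top face; fully home it stands 7 mm above that face.
- cross_box: White switch box with rubber feet, 60 x 60 x 50 mm, 0.55 to 0.9 kg, standing loose on the worktop; carries the cross key at the centre of its top. Origin at the centre of its underside; z up, x and y along its sides. The four boxes differ only in the shape of the key; they stand in any order, three behind a fixed rack of tubes (up to 140 mm tall) and one to the right of it; a tall fixed analyser stands to their left, a monitor behind them.
- cup_a: Bystander: cream sample cup with white screw cap, 39 mm across, 48 mm tall, standing loose between two of the boxes. Origin at the centre of its underside.
- cup_b: Bystander: second cup of the same kind, 39 mm across, 48 mm tall, standing loose between two other boxes. Origin at the centre of its underside.
- dropper: Bystander: dropper bottle, 25 mm across, 94 mm tall, loose. Origin at the centre of its underside.
- slip_carton: Bystander: small low carton, 46 x 66 x 30 mm, loose, to the right of the boxes. Origin at the centre of its underside.
- amber_bottle: Bystander: dark brown bottle, 48 mm across, 105 mm tall, loose, behind the boxes. Origin at the centre of its underside.

How it is judged (in metres and radians):
On the way, in this order (a step that is already met when the one before it is completed fails the run):
1. the round key is pressed down, the square and bar keys still up (value of joint round_key above 0.005 m and value of joint each of square_key, bar_key below 0.003 m), for 0.1 s.
2. the square key is pressed down, the bar key still up (value of joint each of round_key, square_key above 0.005 m and value of joint bar_key below 0.003 m), for 0.1 s.
3. the bar key is pressed down (value of joint each of round_key, square_key, bar_key above 0.005 m), for 0.1 s.
At the end, for the whole second after the job is handed in: The round, square and bar keys are each more than 5 mm down, the cross key less than 3 mm; the boxes stand upright, at rest, within 20 mm of where they were, and so do the five bystanders (all of step 3 and value of joint cross_key below 0.003 m and distance of each of round_box, square_box, bar_box, cross_box, cup_a, cup_b, dropper, slip_carton, amber_bottle from where it was at the start of the episode below 0.02 m and angle between each of round_box, square_box, bar_box, cross_box's own z axis and vertical below 0.1 rad and linear speed of each of round_box, square_box, bar_box, cross_box below 0.02 m/s and angle between each of cup_a, cup_b, dropper, slip_carton, amber_bottle's own z axis and vertical below 0.2 rad); the robot touches nothing.
It fails at once if the square key goes down before the round one, or the bar key before the square one ((value of joint square_key above 0.003 m and value of joint round_key below 0.005 m) or (value of joint bar_key above 0.003 m and value of joint square_key below 0.005 m)).
It fails at once if the cross key is pressed (value of joint cross_key above 0.003 m).
It fails at once if a key is hit with more than 25 N (contact force between any of round_key, square_key, bar_key, cross_key and anything else above 25 N).
It fails at once if a switch box is lifted by more than 10 mm, moved by more than 20 mm or tipped (height (world z) of any of round_box, square_box, bar_box, cross_box above 0.01 m or distance of any of round_box, square_box, bar_box, cross_box from where it was at the start of the episode above 0.02 m or angle between any of round_box, square_box, bar_box, cross_box's own z axis and vertical above 0.2 rad).
It fails at once if a bystander is moved by more than 20 mm or tipped (distance of any of cup_a, cup_b, dropper, slip_carton, amber_bottle from where it was at the start of the episode above 0.02 m or angle between any of cup_a, cup_b, dropper, slip_carton, amber_bottle's own z axis and vertical above 0.3 rad).
It also fails if it takes over 53 s, if anything falls off the work surface, if the arm or the gripper's body presses on something with over 40 N, if the wrist force passes 120 N, or if a joint passes its speed limit or range.

## Robot

A 7-joint arm with a two-finger parallel gripper is mounted at the origin on a cart in front of the work surface, level with it; the furniture and walls round the work are solid. World frame = base frame: x ahead of the robot, y to its left, z up, the work surface at z = 0. Lengths are in mm, angles in degrees, forces in N, time in s.
With the tool pointing down it reaches from about 425 to 950 mm from the base axis. Payload 4.7 kg.
Tool frame: the origin (TCP) lies at the very end of the fingers, on their centre line; the grasp point (between the pads) lies 19 mm behind it (env.tcp_to_grasp is the distance from the TCP to the grasp point, in mm); z points along the fingers, y is the line along which they close (so a half turn about z gives the same grasp; the last joint's range is limited). The gripper opens to 85 mm and grips with 20 to 120 N. Pads are 22 mm wide; open, the fingers measure 114 mm over their backs; the gripper's body (76 mm by 85 mm) begins 54 mm behind the grasp point. The pads swing forward as they close: fully open they stand 13 mm farther back than shut.
Start: joints at [-75.166, 26.849, -2.785, 87.806, 1.381, 65.374, -4.715], TCP at [191.553, 647.268, 231.335] pointing down, gripper open.
Joint ranges: [-148.3, 148.3], [-19.14, 114.17], [-79.39, 73.82], [5.75, 140.21], [-59.74, 239.74], [12.07, 113.84], [-152.46, 152.46]. Speed limits (degrees/s): [147.25, 147.25, 180, 180, 180, 180, 180].

## Interface

Orientations are given as a 3x3 rotation matrix whose columns are the frame's x, y, z axes.
In Python, from plant import env gives the robot as it stands.
- The arm moves only by the tool jog_arm, never from a script. Its argument "moves" is a list of rows, each a list of 7 numbers: the shift along the tool's x, y, z in cm, then the turn, a rotation vector about the tool's x, y, z in degrees, then the finger opening in cm, from 0 to 8.54. A call has 1 to 10 rows; each row shifts and turns the commanded pose from where the row before left it, along the tool's axes as they then stand; what a row does not reach is not made up. A row lasts 1/12 s, in which the tool goes at most 41.7 mm and 7.16 degrees, less where a joint would pass 70% of its speed; a pose out of reach is approached as far as the arm can. A call is refused whole if a number of a shift passes 4.17 or a number of a turn 7.16, either way. A call with a gripper value outside its range is refused whole. The fingers move at their own pace and stop on an object; "newtons" is the grip in N (left out, the last holds). Time passes only in rows, so rows that do not move let the fingers close. It gives the time, the measured TCP pose, the force, the opening and the grip force at its end, in the units of the state.
- env.state(): the state, without advancing time (a new reading comes with each control period).
- env.get_image(name): name is "side" or "top" or "wrist"; returns the picture (384x512x3 uint8, red, green, blue); there is no depth.
- env.calibration(name): a dict with "intrinsics" (3x3 intrinsics, pixels), "rvec" (rotation vector, rad) and "tvec" (3), from world to camera coordinates, as OpenCV has them. Camera axes: x right, y down, z forward; pixel columns grow to the right and rows downward; lengths in mm; the calibration is good to about 2 mm. A picture is of the moment at which its call begins: read the wrist's pose just before it. calibration takes no time and is no camera call; for the wrist camera it gives the pose at the moment of the call.
- env.finish_job(): hands the job in; it is judged then, once.
The state is a dict: "time": time; "joints": joint angles; "joint_vel": joint speeds; "tau": joint torques, N m; "tcp_pos": TCP position; "tcp_rot": TCP orientation; "force": force on the tool from outside, world axes, zero at the start; "torque": the same for the moment, N m; "grip_width": finger opening in mm; "gripper_force": force on a finger pad.
Only numpy, scipy, OpenCV 4.12 (cv2) and the standard library are available. Lean on these libraries where they do the work, as an engineer would, in place of code of your own. Each camera call takes 0.05 s, during which the arm holds its last target. There are 200 camera calls.

## Working session

There is one attempt and no reset: what is moved stays moved. The work goes in short steps, Python scripts to look and compute and a tool call to move; the robot and the scene stay as the last step left them, time stands still between calls to the robot, and variables do not carry over. Pictures are saved under pics/ and viewed, at most 10 in all, crops included, and the job is handed in when it is done.

Besides the shell and the picture viewer there is one more tool, called by a JSON object that holds its "op" and its "data". jog_arm: Moves the arm, as the interface text tells. Its arguments: {"type":"object","properties":{"moves":{"type":"array"},"newtons":{"type":"number"}},"required":["moves"]}

```bash
mkdir -p pics; python3 - <<'E'
from plant import env
import cv2,numpy as np
s=env.state();print(s['time'],s['tcp_pos'],s['tcp_rot'],s['grip_width'])
for n in('top','side'):
    im=env.get_image(n);cv2.imwrite(f'pics/{n}0.png',im[:,:,::-1])
    c=env.calibration(n);R=cv2.Rodrigues(np.array(c['rvec']))[0];print(n,-R.T@np.array(c['tvec']).ravel(),R[2],c['intrinsics'])
E
```

```text
0.0 [191.37292686 646.66928553 230.24238328] [[-9.58887700e-01  2.83785285e-01 -5.38897669e-04]
 [ 2.83785794e-01  9.58885729e-01 -1.94459432e-03]
 [-3.51059696e-05 -2.01757908e-03 -9.99997964e-01]] 85.32332870429116
top [ 487.63995834 -151.16508252  933.96265278] [ 0.09089827 -0.04045564 -0.99503811] [[347.84960401   0.         263.04487221]
 [  0.         347.84960401 195.43595463]
 [  0.           0.           1.        ]]
side [ 171.8435177  -960.24866865  782.06046368] [ 0.33722035  0.69934517 -0.63023707] [[450.21510415   0.         258.77887211]
 [  0.         450.21510415 184.10495051]
 [  0.           0.           1.        ]]
```

View pics/top0.png

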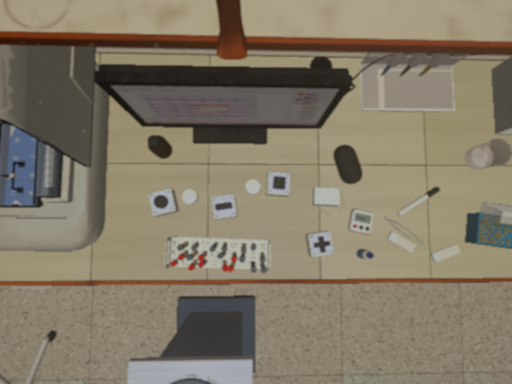

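View pics/side0.png

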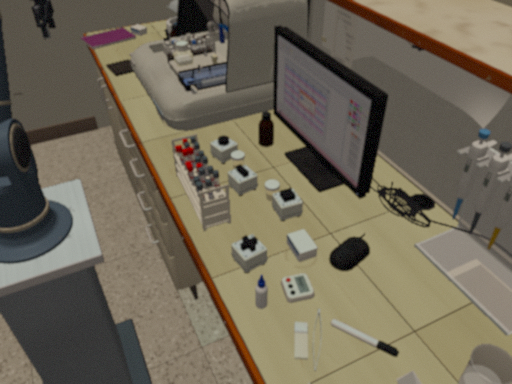

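The top view shows the round key at about (162,202), bar (224,206), square (279,183) and cross (320,244). The rack is in front of them at (165–270, 237–270), the monitor stands behind, and the analyser is at left.

```bash
cat >h.py <<'E'
from plant import env
import cv2,numpy as np
def ray(name,uv,z,c=None):
    c=c or env.calibration(name);R=cv2.Rodrigues(np.array(c['rvec'],float))[0];t=np.array(c['tvec'],float).ravel()
    o=-R.T@t;d=R.T@np.linalg.inv(c['intrinsics'])@[*uv,1];return o+d*(z-o[2])/d[2]
def blob(im,uv,r,th=70,inv=True):
    u,v=uv;g=cv2.cvtColor(im,cv2.COLOR_RGB2GRAY)[v-r:v+r+1,u-r:u+r+1].astype(float)
    w=np.clip(th-g,0,None);n,l,st,ce=cv2.connectedComponentsWithStats((w>0).astype(np.uint8))
    k=1+np.argmax(st[1:,4]);w=w*(l==k);y,x=np.mgrid[v-r:v+r+1,u-r:u+r+1]
    m=np.array([(w*x).sum(),(w*y).sum()])/w.sum()
    cov=np.cov(np.array([x.ravel(),y.ravel()]),aweights=w.ravel());return m,st[k,4],cov
E
python3 - <<'E'
from h import *
im=cv2.imread('pics/top0.png')[:,:,::-1].copy()
for n,uv in dict(round=(162,202),bar=(224,206),square=(279,183),cross=(320,244)).items():
    m,a,c=blob(im,uv,11,110);print(n,m.round(1),a,ray('top',m,64).round(1))
for n,uv,z in [('edge',(200,283),0),('rackL',(167,237),100),('rackBL',(167,237),60),('rackBR',(270,240),60),('rackFL',(165,268),60),('analyserR top',(107,200),0),('monbase front',(230,143),0),('monbot',(130,127),100),('monbot R',(320,127),100),('mon top',(230,68),400),('amber',(160,148),50),('cupa',(189,197),48),('cupb',(253,186),48)]:
    print(n,ray('top',uv,z).round(0))
ca=env.calibration('top')
crop=cv2.resize(im[150:280,130:350],None,fx=3.6,fy=3.6,interpolation=cv2.INTER_CUBIC);cv2.imwrite('pics/crop.png',crop[:,:,::-1])
# monitor/analyser height by top+side triangulation
P=[]
for n in('top','side'):
    c=env.calibration(n);R=cv2.Rodrigues(np.array(c['rvec'],float))[0];P.append(np.array(c['intrinsics'])@np.c_[R,np.array(c['tvec'],float).ravel()])
for a,b in [((98,68),(276,35)),((352,72),(386,98)),((130,127),(277,115)),((320,127),(362,186)),((92,162),(229,92))]:
    X=cv2.triangulatePoints(P[0],P[1],np.array(a,float),np.array(b,float)).ravel();print((X[:3]/X[3]).round(0))
E
```

```text
round [160.5 201.3] 142 [552.4  68.   64. ]
bar [223.1 205.7] 90 [541.3 -86.8  64. ]
square [278.9 182.4] 136 [ 600.3 -226.7   64. ]
cross [321.4 243.9] 123 [ 445.7 -332.1   64. ]
edge [343. -23.   0.]
rackL [465.  42. 100.]
rackBL [464.  51.  60.]
rackBR [ 456. -204.   60.]
rackFL [389.  54.  60.]
analyserR top [560. 224.   0.]
monbase front [716. -99.   0.]
monbot [730. 136. 100.]
monbot R [ 734. -326.  100.]
mon top [ 740. -121.  400.]
amber [690.  76.  50.]
cupa [564.   1.  48.]
cupb [ 593. -161.   48.]
[763. 127. 315.]
[ 763. -335.  340.]
[762. 149.  45.]
[ 739. -329.  110.]
[637. 210. 129.]
```

View pics/crop.png

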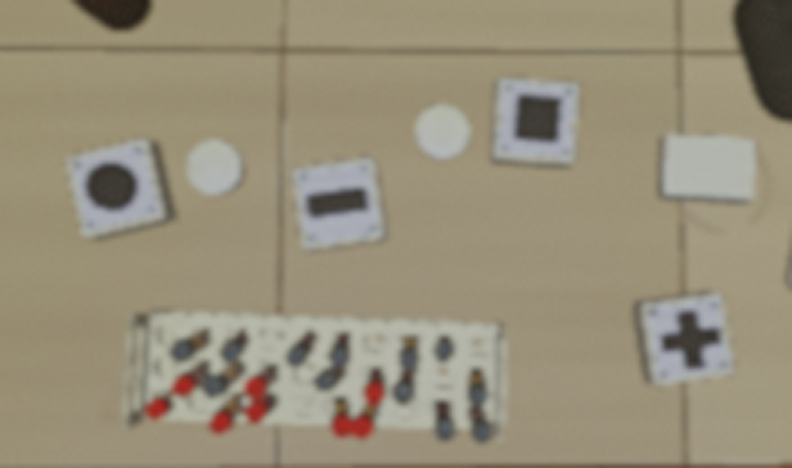

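Positions from the top view (mm): round (552,68), bar (541,-87), square (600,-227), cross (446,-332). The crop confirms the key shapes. I'll align the tool, close the fingers and retract from the analyser before swinging over.

{"op": "jog_arm", "data": {"moves": [[0,0,-1.7,0,0,-5.5,0],[0,0,-1.7,0,0,-5.5,0],[0,0,-1.7,0,0,-5.5,0],[0.5,-3,0,0,0,0,0],[0.5,-3,0,0,0,0,0],[0.5,-3,0,0,0,0,0],[0.5,-3,0,0,0,0,0],[0.5,-3,0,0,0,0,0],[0.5,-3,0,0,0,0,0],[0.5,-3,0,0,0,0,0]], "newtons": 30}}

```text
time: 0.93
tcp_pos: [156.2, 435.4, 281.8]
tcp_rot: [[-1.0, -0.0, -0.0], [-0.0, 1.0, -0.001], [0.0, -0.001, -1.0]]
force: [-0.2, 0.2, 0.4]
grip_width: 0.1
gripper_force: 0.0
```

{"op": "jog_arm", "data": {"moves": [[-2.6,-2.1,0,0,0,0,0],[-2.6,-2.1,0,0,0,0,0],[-2.6,-2.1,0,0,0,0,0],[-2.6,-2.1,0,0,0,0,0],[-2.6,-2.1,0,0,0,0,0],[-2.6,-2.1,0,0,0,0,0],[-2.6,-2.1,0,0,0,0,0],[-2,-3,0,0,0,0,0],[-2,-3,0,0,0,0,0],[-2,-3,0,0,0,0,0]]}}

```text
time: 1.77
tcp_pos: [399.1, 198.6, 282.1]
tcp_rot: [[-1.0, -0.0, -0.0], [-0.0, 1.0, -0.0], [0.0, -0.0, -1.0]]
force: [0.3, 0.2, 0.2]
grip_width: 0.3
gripper_force: 0.0
```

{"op": "jog_arm", "data": {"moves": [[-1.7,-3,0,0,0,0,0],[-1.7,-3,0,0,0,0,0],[-2.5,-2,0,0,0,0,0],[-2.5,-2,0,0,0,0,0],[-2.5,-2,0,0,0,0,0],[0,0,0,0,0,0,0],[0,0,0,0,0,0,0]]}}

```text
time: 2.35
tcp_pos: [508.1, 78.9, 281.7]
tcp_rot: [[-1.0, 0.003, -0.001], [0.003, 1.0, -0.001], [0.001, -0.001, -1.0]]
force: [-1.1, 0.3, -0.8]
grip_width: 0.0
gripper_force: 0.0
```

{"op": "jog_arm", "data": {"moves": [[-2.2,-0.5,0,0,0,0,0],[-2.2,-0.5,0,0,0,0,0],[0,0,3,0,0,0,0],[0,0,3,0,0,0,0],[0,0,3,0,0,0,0],[0,0,3,0,0,0,0],[0,0,3,0,0,0,0],[0,0,0,0,0,0,0],[0,0,0,0,0,0,0]]}}

```text
time: 3.1
tcp_pos: [550.0, 71.4, 131.3]
tcp_rot: [[-1.0, -0.002, -0.004], [-0.002, 1.0, -0.0], [0.004, -0.0, -1.0]]
force: [-0.3, 1.0, -0.3]
grip_width: 0.2
gripper_force: 0.0
```

```bash
python3 - <<'E'
from h import *
ims={}
for n in('wrist','side','top'):
    c=env.calibration(n);im=env.get_image(n)
    for X,col in[((552.4,68,66),(255,0,0)),(env.state()['tcp_pos'],(0,255,0))]:
        p=cv2.projectPoints(np.array([X],float),np.array(c['rvec'],float),np.array(c['tvec'],float),np.array(c['intrinsics'],float),None)[0].ravel();print(n,p.round(0))
    ims[n]=im
print(env.state()['tcp_pos'],env.state()['force'])
w=ims['wrist'];s=cv2.resize(ims['side'][100:250,160:320],(400,375),interpolation=cv2.INTER_CUBIC)
o=np.zeros((384,800,3),np.uint8);o[:300,:400]=cv2.resize(w,(400,300));o[:375,400:]=s
cv2.imwrite('pics/a.png',o[:,:,::-1])
E
```

```text
wrist [254. 213.]
wrist [258. 251.]
side [222. 139.]
side [221. 118.]
top [160. 201.]
top [151. 199.]
[552.96257616  71.00161849 134.43859702] [ 0.39927855  0.65372245 -0.8149943 ]
```

View pics/a.png

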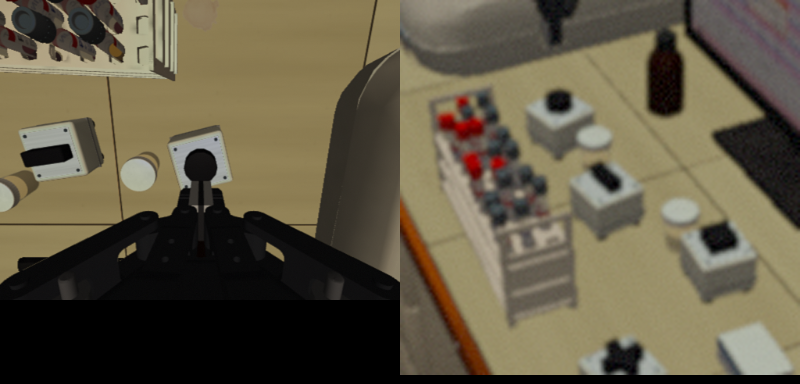

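The wrist view has the round key at about (256,212) in full-image pixels, against (254,213) predicted, so the estimate holds. Descending.

{"op": "jog_arm", "data": {"moves": [[0,-0.3,1.5,0,0,0,0],[0,0,1.5,0,0,0,0],[0,0,1.5,0,0,0,0],[0,0,0.5,0,0,0,0],[0,0,0,0,0,0,0],[0,0,0,0,0,0,0],[0,0,0,0,0,0,0]]}}

```text
time: 3.83
tcp_pos: [552.8, 67.5, 83.8]
tcp_rot: [[-1.0, -0.0, 0.003], [-0.0, 1.0, 0.001], [-0.003, 0.001, -1.0]]
force: [0.1, 0.2, -0.4]
grip_width: -0.3
gripper_force: 0.0
```

{"op": "jog_arm", "data": {"moves": [[0,0,0.5,0,0,0,0],[0,0,0.5,0,0,0,0],[0,0,0.3,0,0,0,0],[0,0,0.2,0,0,0,0],[0,0,0.2,0,0,0,0],[0,0,0.2,0,0,0,0],[0,0,0,0,0,0,0],[0,0,0,0,0,0,0]]}}

```text
time: 4.5
tcp_pos: [551.8, 67.3, 63.1]
tcp_rot: [[-1.0, -0.0, 0.0], [-0.0, 1.0, -0.0], [-0.0, -0.0, -1.0]]
force: [-0.3, 0.1, -0.1]
grip_width: 0.2
gripper_force: 0.0
```

{"op": "jog_arm", "data": {"moves": [[0,0,0.2,0,0,0,0],[0,0,0.2,0,0,0,0],[0,0,0.2,0,0,0,0],[0,0,0,0,0,0,0],[0,0,0,0,0,0,0]]}}

```text
time: 4.92
tcp_pos: [551.9, 67.3, 57.2]
tcp_rot: [[-1.0, -0.0, 0.0], [-0.0, 1.0, -0.0], [-0.0, -0.0, -1.0]]
force: [0.1, 0.4, -0.1]
grip_width: -0.1
gripper_force: 0.3
```

{"op": "jog_arm", "data": {"moves": [[0,0,0.1,0,0,0,0],[0,0,0.1,0,0,0,0],[0,0,0,0,0,0,0]]}}

```text
time: 5.17
tcp_pos: [551.9, 67.4, 55.7]
tcp_rot: [[-1.0, -0.0, 0.0], [-0.0, 1.0, 0.0], [-0.0, 0.0, -1.0]]
force: [-2.0, 0.5, 6.7]
grip_width: -0.1
gripper_force: 3.6
```

{"op": "jog_arm", "data": {"moves": [[0,0,0,0,0,0,0],[0,0,0,0,0,0,0]]}}

```text
time: 5.33
tcp_pos: [551.9, 67.4, 55.9]
tcp_rot: [[-1.0, -0.0, 0.0], [-0.0, 1.0, 0.0], [-0.0, 0.0, -1.0]]
force: [-0.8, -1.1, 6.3]
grip_width: 0.3
gripper_force: 3.4
```

{"op": "jog_arm", "data": {"moves": [[0,0,0.1,0,0,0,0],[0,0,0,0,0,0,0],[0,0,0,0,0,0,0]]}}

```text
time: 5.58
tcp_pos: [551.9, 67.3, 55.1]
tcp_rot: [[-1.0, -0.0, 0.0], [-0.0, 1.0, 0.001], [-0.0, 0.001, -1.0]]
force: [-1.9, -0.2, 9.5]
grip_width: 0.2
gripper_force: 4.3
```

The force rises along the over-travel spring (9.5 N at z=55), so the round key is home. Lift and move to the square key.

{"op": "jog_arm", "data": {"moves": [[0,0,-2,0,0,0,0],[0,0,-4,0,0,0,0],[-0.6,-3.68,0,0,0,0,0],[-0.6,-3.68,0,0,0,0,0],[-0.6,-3.68,0,0,0,0,0],[-0.6,-3.68,0,0,0,0,0],[-0.6,-3.68,0,0,0,0,0],[-0.6,-3.68,0,0,0,0,0],[-0.6,-3.68,0,0,0,0,0],[-0.6,-3.68,0,0,0,0,0]]}}

```text
time: 6.42
tcp_pos: [599.5, -228.6, 113.8]
tcp_rot: [[-1.0, -0.0, -0.001], [-0.0, 1.0, 0.001], [0.001, 0.001, -1.0]]
force: [0.3, -0.1, 0.8]
grip_width: 0.0
gripper_force: 0.0
```

{"op": "jog_arm", "data": {"moves": [[0,0,0,0,0,0,0],[0,0,0,0,0,0,0],[0,0,0,0,0,0,0],[0,0,0,0,0,0,0]]}}

```text
time: 6.75
tcp_pos: [599.7, -224.9, 113.7]
tcp_rot: [[-1.0, -0.003, -0.001], [-0.003, 1.0, 0.002], [0.001, 0.002, -1.0]]
force: [-0.4, -0.3, 1.6]
grip_width: 0.0
gripper_force: 0.0
```

```bash
python3 - <<'E'
from h import *
c=env.calibration('wrist');im=env.get_image('wrist');t=env.get_image('top')
for X in[(600.3,-226.7,66),(541.3,-86.8,66),(552.4,68,57),env.state()['tcp_pos']]:
    print(cv2.projectPoints(np.array([X],float),np.array(c['rvec'],float),np.array(c['tvec'],float),np.array(c['intrinsics'],float),None)[0].ravel().round(0))
for uv in[(162,202),(224,206)]: print(blob(t,uv,11,110)[0].round(1))
cv2.imwrite('pics/b.png',im[:,:,::-1])
E
```

```text
[255. 218.]
[468. 134.]
[677. 150.]
[258. 247.]
[160.9 201.3]
[227.8 209. ]
```

View pics/b.png

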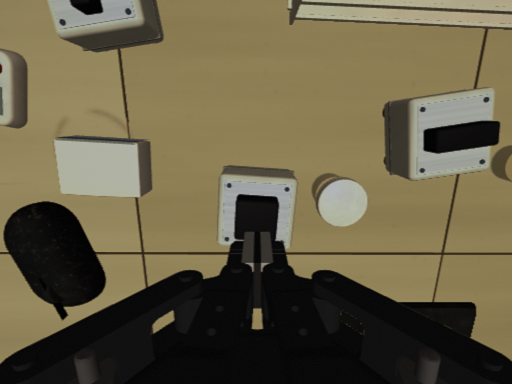

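The wrist view has the square key centred at about (257,218), against (255,218) predicted. Pressing it the same way.

{"op": "jog_arm", "data": {"moves": [[0,-0.1,1.5,0,0,0,0],[0,0,1.5,0,0,0,0],[0,0,1,0,0,0,0],[0,0,0,0,0,0,0],[0,0,0.3,0,0,0,0],[0,0,0.3,0,0,0,0],[0,0,0.2,0,0,0,0],[0,0,0.2,0,0,0,0],[0,0,0.2,0,0,0,0],[0,0,0.2,0,0,0,0]]}}

```text
time: 7.68
tcp_pos: [600.2, -228.1, 60.8]
tcp_rot: [[-1.0, -0.0, 0.001], [-0.0, 1.0, 0.0], [-0.001, 0.0, -1.0]]
force: [-0.3, 1.0, 3.0]
grip_width: 0.1
gripper_force: 1.5
```

{"op": "jog_arm", "data": {"moves": [[0,0,0,0,0,0,0],[0,0,0,0,0,0,0],[0,0,0,0,0,0,0]]}}

```text
time: 7.93
tcp_pos: [600.1, -228.1, 60.4]
tcp_rot: [[-1.0, -0.0, 0.001], [-0.0, 1.0, -0.0], [-0.001, -0.0, -1.0]]
force: [0.6, 1.0, 1.5]
grip_width: -0.3
gripper_force: 0.6
```

{"op": "jog_arm", "data": {"moves": [[0,0,0.15,0,0,0,0],[0,0,0.15,0,0,0,0],[0,0,0.15,0,0,0,0],[0,0,0.1,0,0,0,0],[0,0,0,0,0,0,0],[0,0,0,0,0,0,0]]}}

```text
time: 8.43
tcp_pos: [600.2, -228.1, 55.6]
tcp_rot: [[-1.0, -0.0, 0.001], [-0.0, 1.0, 0.0], [-0.001, 0.0, -1.0]]
force: [-1.2, 1.1, 8.2]
grip_width: -0.3
gripper_force: 3.8
```

The square key is home at 8.2 N. Now the bar key.

{"op": "jog_arm", "data": {"moves": [[0,0,-2,0,0,0,0],[0,0,-4,0,0,0,0],[1.2,2.8,0,0,0,0,0],[1.2,2.8,0,0,0,0,0],[1.2,2.8,0,0,0,0,0],[1.2,2.8,0,0,0,0,0],[1.1,2.9,0,0,0,0,0],[0,0,0,0,0,0,0],[0,0,0,0,0,0,0],[0,0,0,0,0,0,0]]}}

```text
time: 9.27
tcp_pos: [540.6, -87.8, 114.6]
tcp_rot: [[-1.0, 0.0, -0.0], [0.0, 1.0, -0.001], [0.0, -0.001, -1.0]]
force: [-0.1, -0.3, 0.0]
grip_width: -0.0
gripper_force: 0.0
```

```bash
python3 - <<'E'
from h import *
c=env.calibration('wrist');im=env.get_image('wrist');s=env.state()
for X in[(541.3,-86.8,66),s['tcp_pos']]:
    print(cv2.projectPoints(np.array([X],float),np.array(c['rvec'],float),np.array(c['tvec'],float),np.array(c['intrinsics'],float),None)[0].ravel().round(0))
print(s['tcp_pos'])
cv2.imwrite('pics/c.png',im[:,:,::-1])
E
```

```text
[259. 218.]
[257. 247.]
[540.8410584  -88.45177899 114.70290724]
```

View pics/c.png

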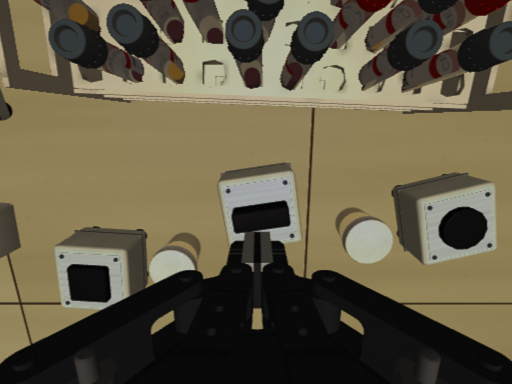

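The bar key is at about (260,217), as predicted, and the round and square keys are visibly low.

{"op": "jog_arm", "data": {"moves": [[0,0.1,1.5,0,0,0,0],[0,0,1.5,0,0,0,0],[0,0,1,0,0,0,0],[0,0,0,0,0,0,0],[0,0,0.3,0,0,0,0],[0,0,0.3,0,0,0,0],[0,0,0.2,0,0,0,0],[0,0,0.2,0,0,0,0],[0,0,0.2,0,0,0,0],[0,0,0.2,0,0,0,0]]}}

```text
time: 10.15
tcp_pos: [541.1, -86.3, 61.2]
tcp_rot: [[-1.0, -0.0, 0.001], [-0.0, 1.0, -0.0], [-0.001, -0.0, -1.0]]
force: [-0.5, -0.6, 2.5]
grip_width: 0.2
gripper_force: 1.5
```

{"op": "jog_arm", "data": {"moves": [[0,0,0.1,0,0,0,0],[0,0,0.15,0,0,0,0],[0,0,0.15,0,0,0,0],[0,0,0.1,0,0,0,0],[0,0,0,0,0,0,0],[0,0,0,0,0,0,0]]}}

```text
time: 10.65
tcp_pos: [541.1, -86.3, 56.2]
tcp_rot: [[-1.0, -0.0, 0.001], [-0.0, 1.0, -0.0], [-0.001, -0.0, -1.0]]
force: [0.1, -0.9, 5.8]
grip_width: -0.0
gripper_force: 3.0
```

The bar key is home at 5.8 N, already on the over-travel spring. Lift clear and check.

{"op": "jog_arm", "data": {"moves": [[0,0,0.1,0,0,0,0],[0,0,0,0,0,0,0],[0,0,-2,0,0,0,0],[0,0,-3.5,0,0,0,0],[0,0,-3.5,0,0,0,0],[0,0,-3.5,0,0,0,0],[0,0,-3,0,0,0,0],[0,0,0,0,0,0,0],[0,0,0,0,0,0,0],[0,0,0,0,0,0,0]]}}

```text
time: 11.48
tcp_pos: [539.8, -85.5, 208.7]
tcp_rot: [[-1.0, -0.001, -0.002], [-0.001, 1.0, 0.001], [0.002, 0.001, -1.0]]
force: [0.0, -0.6, -0.0]
grip_width: 0.0
gripper_force: 0.0
```

```bash
python3 - <<'E'
from h import *
s=env.state();print(s['tcp_pos'],s['force'])
o=np.hstack([cv2.resize(env.get_image('wrist'),(400,300)),cv2.resize(env.get_image('side')[110:290,160:340],(400,300),interpolation=cv2.INTER_CUBIC)])
cv2.imwrite('pics/d.png',o[:,:,::-1])
E
```

```text
[539.8440133  -85.4510225  208.74055092] [ 1.61935072e-02 -6.43762708e-01 -1.11877403e-04]
```

View pics/d.png

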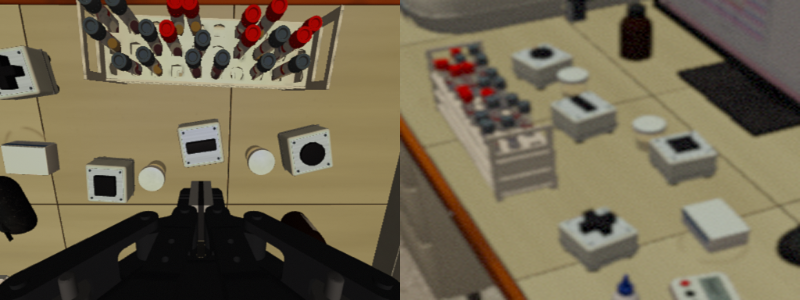

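The round, square and bar keys are all low, the cross key is still up, nothing else has moved, and the arm is clear.

```bash
python3 -c "
from plant import env
print(env.finish_job())"
```

```text
the job is handed in; nothing more can be done
None
```

I pressed the round, square and bar keys home in that order, left the cross key up, saw nothing else moved in the final pictures, and handed the job in; no verdict came back.

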